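Set the potting tray and turn the jar carousel in a bonsai workshop

TASK

Without lifting it off the bench, slide the shallow wooden tray squarely onto the thin black mat in front of the jar carousel and let go of it. Then gently turn the carousel until the one square jar stands at the front, right above the steel tongue of the stand that points to the mat, and finish while still gripping the wooden knob of that jar so that the carousel is held still. Leave everything else on the bench where it is.

Things in the scene. Friction and masses are not known exactly. Their poses are not given: they have to be found in the camera images.
- tray_center (a point): Centre (10 mm above the bench, half-way up) of a loose shallow open tray of light wood, 110 mm along its x axis, 150 mm along its y axis, 20 mm high, walls 8 mm thick all round, floor 8 mm thick, about 0.4 kg; the same after a half turn. z up. A wall can be pinched from above or pushed.
- mat_center (a point): Centre, at bench height, of a black rubber mat, 130 mm along its x axis and 170 mm along its y axis, under 1 mm thick and without any edge to catch on. Its +x axis points to the carousel's axis, 235 mm away. The tray belongs here with its long sides parallel to the mat's long sides.
- carousel_axis (a point): Point on the vertical turning axis of the carousel, at the top of its wooden disc, 46 mm above the bench. The disc has 130 mm radius and stands on a fixed round dark steel stand; four white jars with wooden lids are fixed on it, their centres 85 mm from the axis and 90 degrees apart: one square and three round. Its frame is the stand's: -x points to the front, along the tongue.
- front_spot (a point): Point 140 mm above the bench, 85 mm from the carousel's axis on its front side, where the centre of the square jar's knob must come. Below it a dark steel tongue (22 mm wide, 8 mm high) runs out from the stand, reaching 165 mm from the axis towards the mat.
- jar_knob (a point): Centre of the knob on the square jar (56 mm square; the lid's top is 124 mm above the bench). The knob is an upright wooden cylinder of 24 mm diameter and 32 mm height, standing on the middle of the lid; this point is half-way up it, 140 mm above the bench. The three round jars have the same knobs, their tops at most 156 mm above the bench. It turns with the carousel.
- carousel: The turning disc with its four jars, one rigid piece; origin on the turning axis at the disc's underside, 30 mm above the bench; z up, and its -x axis points to the square jar. It turns freely both ways (no stop within a full turn either way from its start), with light friction of about 0.06 N m, and stays where it is left.
- tray: The wooden tray; origin at the centre of its underside, axes as for its centre.
- clay_pot: Bystander: small loose terracotta pot, 66 mm across, 50 mm high, beside the mat on the side away from the robot; origin at its underside.
- stone: Bystander: small loose grey stone, 62 mm across, 26 mm high, beside the mat on the robot's side; origin at its underside.
- shears: Bystander: loose bonsai shears lying flat, 200 mm long, 10 mm high; origin near the pivot, at bench height.
- spool: Bystander: loose spool of copper wire, 76 mm across, 40 mm high; origin at its underside.
- brush: Bystander: loose bench brush lying flat, 180 mm long.

How it is judged:
On the way, in this order (a step that is already met when the one before it is completed fails the run):
1. the tray lies squarely on the mat and is let go (horizontal distance between tray_center and mat_center below 0.018 m and angle between the x axis of tray_center and the x axis of mat_center, either way round below 0.17 rad and contact force between each of the arm, the fingers and tray below 0.1 N), for 0.2 s.
2. the square jar stands at the front, with the knob gripped (horizontal distance between jar_knob and front_spot below 0.012 m and contact force between the fingers and carousel above 1.5 N and distance between the grasp point and jar_knob below 0.03 m), for 0.2 s.
At the end, for the whole second after the job is handed in: Square jar's knob within 12 mm of the front spot, carousel still (under 0.05 rad/s), fingers gripping that knob (over 1.5 N, grasp point within 30 mm of its centre); tray flat, at rest and untouched on the mat, centre within 18 mm, sides parallel within 0.17 rad (all of step 1 and all of step 2 and angular speed of carousel below 0.05 rad/s and height (world z) of tray_center below 0.014 m and linear speed of tray below 0.01 m/s); the arm keeps its last pose, push and grip.
It fails at once if the tray is lifted off the bench (over 15 mm) or tipped (height (world z) of tray_center above 0.025 m or angle between tray_center's own z axis and vertical above 0.2 rad).
It fails at once if the carousel is spun fast (over 3 rad/s) (angular speed of carousel above 3 rad/s).
It fails at once if a bystander is moved by more than 30 mm (distance of any of clay_pot, stone, shears, spool, brush from where it was at the start of the episode above 0.03 m).
It also fails if it takes over 64 s, if anything falls off the work surface, if the arm or the gripper's body presses on something with over 40 N, if the wrist force passes 120 N, or if a joint passes its speed limit or range.

ROBOT

A 6-joint arm with a two-finger parallel gripper is mounted at the origin on the work surface. World frame = base frame: x ahead of the robot, y to its left, z up, the work surface at z = 0. Lengths are in m, angles in rad, forces in N, time in s.
With the tool pointing down it reaches from about 0.375 to 0.975 m from the base axis. Payload 3.8 kg.
Tool frame: the origin (TCP) lies at the very end of the fingers, on their centre line; the grasp point (between the pads) lies 19 mm behind it; z points along the fingers, y is the direction in which the jaws open and shut (so a half turn about z gives the same grasp; the last joint's range is limited). The gripper opens to 85 mm and grips with 20 to 120 N. Pads are 22 mm wide; open, the fingers measure 114 mm over their backs; the gripper's body (76 mm by 85 mm) begins 54 mm behind the grasp point. The pads swing forward as they close: fully open they stand 13 mm farther back than shut.
Start: joints at [-0.037, 0.264, 1.604, -0, 1.274, -0.037], TCP at [0.675, -0, 0.208] pointing down, gripper open.
Joint ranges: [-2.63, 2.63], [-0.94, 2.18], [0.31, 2.57], [-1.31, 4.45], [0, 2.66], [-2.55, 2.55]. Speed limits (rad/s): [2.57, 2.57, 3.14, 3.14, 3.14, 3.14].

INTERFACE

Orientations are given as a rotation vector (axis times angle).
In Python, from workcell import bot, read_camera, finish_job gives the robot as it stands. The module is installed in compiled form; this text tells all that it offers.
- The arm moves only by the tool servo_tool, never from a script. Its argument "targets" is text: rows parted by semicolons, each of 7 numbers parted by spaces: the turn, a rotation vector about the tool's x, y, z in rad, then the shift along the tool's x, y, z in mm, then the finger opening in mm, from 0 to 85.4. In form: wx wy wz x y z gripper; .... A call has 1 to 8 rows; each row shifts and turns the pose as measured when the row begins, along the tool's axes as they then stand; what a row does not reach is not made up. A row lasts 1/12 s, in which the tool goes at most 41.7 mm and 7.16 degrees, less where a joint would pass 70% of its speed; a pose out of reach is approached as far as the arm can. A call is refused whole if a number of a shift passes 41.7 or a number of a turn 0.125, either way. A call with a gripper value outside its range is refused whole. The fingers move at their own pace and stop on an object; "newtons" is the grip in N (left out, the last holds). Time passes only in rows, so rows that do not move let the fingers close. It gives the time, the measured TCP pose, the force and the opening at its end, in the units of the state.
- bot.read_state(): the state, without advancing time (a new reading comes with each control period).
- read_camera(name): name is "scene" or "side" or "wrist"; returns a dict with "image" (480x640x3 uint8, red, green, blue), "mtx" (3x3 intrinsics, pixels), "eye" and "orientation" of the camera in the world; the wrist camera has in their place "T_tool_cam" (4x4, takes a point from camera to tool coordinates, whose origin is the TCP and whose axes are the flange's). Camera axes: x right, y up, looking along -z (the intrinsics and any distortion apply to the point x, -y, -z); pixel columns grow to the right and rows downward; lengths in m; the calibration is good to about 2 mm. The wrist camera is an equidistant fisheye: a pixel r from the principal point sees the ray r / f radians off the axis. A picture is of the moment at which its call begins: read the wrist's pose just before it. There is no depth.
- finish_job(): hands the job in, once; it reports no verdict.
The state is a dict: "time": time; "q": joint angles; "joint_vel": joint speeds; "joint_torque": joint torques, N m; "tool_pos": TCP position; "tcp_rot": TCP orientation; "wrist_force": force on the tool from outside, world axes, zero at the start; "torque": the same for the moment, N m; "width": opening from 0.0 (shut) to 1.0 (fully open).
Only numpy, scipy, OpenCV 4.12 (cv2) and the standard library are available. Lean on these libraries where they do the work, as an engineer would, in place of code of your own. Each camera call takes 0.05 s, during which the arm holds its last target.

## Working session

There is one attempt and no reset: what is moved stays moved. The work goes in short steps, Python scripts to look and compute and a tool call to move; the robot and the scene stay as the last step left them, time stands still between calls to the robot, and variables do not carry over. Pictures are saved under pics/ and viewed, and the job is handed in when it is done.

Besides the shell and the picture viewer there is one more tool, called after ">>>" by a JSON object that holds its "op" and its "data", one argument or row to a line. servo_tool: Moves the arm, as the interface text tells. Its arguments: {"type":"object","properties":{"targets":{"type":"string"},"newtons":{"type":"number"}},"required":["targets"]}

```bash
mkdir -p pics; ls; python3 - <<'E'
from workcell import bot, read_camera
import cv2, numpy as np
print(bot.read_state())
for n in ["scene","side","wrist"]:
    c=read_camera(n); cv2.imwrite(f"pics/{n}0.png",c["image"][:,:,::-1])
    print(n,{k:np.round(np.array(v),4).tolist() for k,v in c.items() if k!="image"})
E
```

```text
pics
{'time': 0.0, 'q': array([-3.68699341e-02,  2.64775885e-01,  1.60537503e+00, -1.88908040e-05,
        1.27368612e+00, -3.69059374e-02]), 'joint_vel': array([ 1.34326630e-04,  8.95333218e-04,  1.79386380e-03, -7.44958142e-04,
       -6.47180714e-04, -7.91177303e-05]), 'joint_torque': array([ 6.10465631e-04, -5.15121067e+01, -3.67308676e+01, -4.07824507e-05,
        1.31324201e-02,  1.46811578e-05]), 'tool_pos': array([6.74220603e-01, 4.04904083e-05, 2.06746203e-01]), 'tcp_rot': array([-2.22024056, -2.22033282,  0.00241877]), 'wrist_force': array([-0.09560583,  0.04682146, -0.04795348]), 'torque': array([ 0.00684379, -0.00084891, -0.06686023]), 'width': 1.0003911662226717}
scene {'mtx': [[464.9559, 0.0, 327.9572], [0.0, 464.9559, 238.4627], [0.0, 0.0, 1.0]], 'eye': [1.0363, 0.2777, 0.878], 'orientation': [0.3914, 0.6691, 1.9453]}
side {'mtx': [[467.915, 0.0, 315.4602], [0.0, 467.915, 241.1127], [0.0, 0.0, 1.0]], 'eye': [0.4618, -0.8939, 0.8657], 'orientation': [0.8618, -0.0415, -0.0944]}
wrist {'mtx': [[371.6483, 0.0, 318.3967], [0.0, 371.6483, 239.8607], [0.0, 0.0, 1.0]], 'T_tool_cam': [[-0.0004, 0.951, 0.3093, 0.0799], [1.0, 0.0004, -0.0001, -0.0004], [-0.0002, 0.3093, -0.951, -0.1656], [0.0, 0.0, 0.0, 1.0]]}
```

View pics/scene0.png

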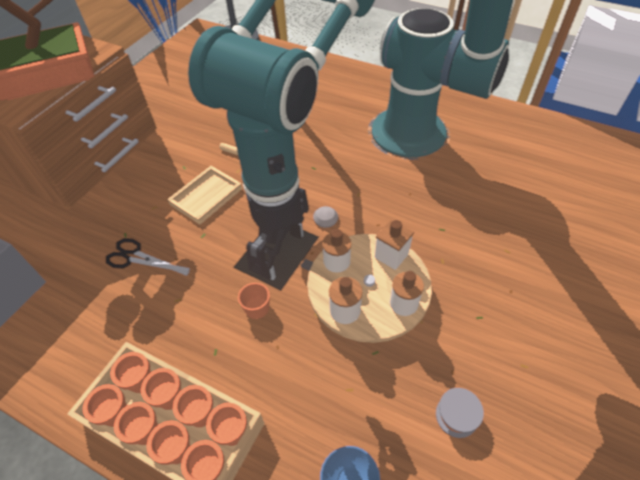

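View pics/side0.png

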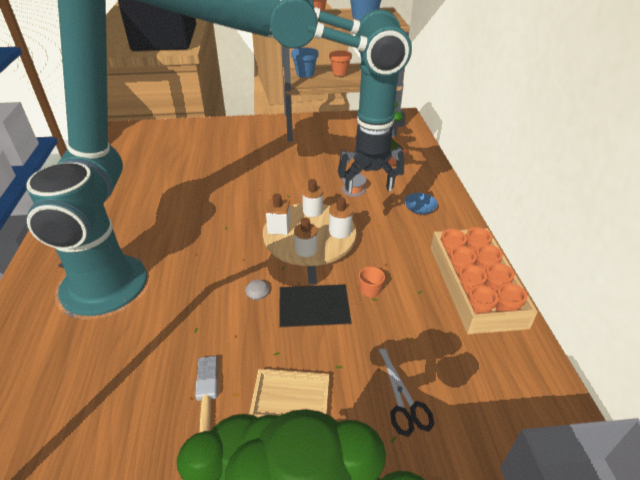

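View pics/wrist0.png

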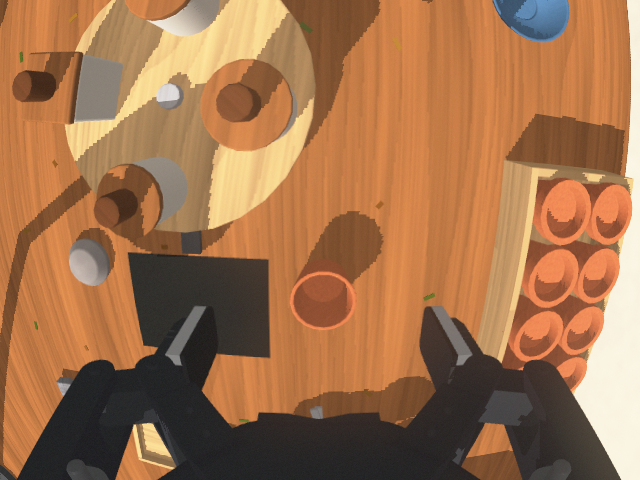

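```bash
cat > h.py <<'E'
from workcell import bot, read_camera
import cv2, numpy as np
from scipy.spatial.transform import Rotation as R
def cam(n,save=None):
    s=bot.read_state(); c=read_camera(n)
    if n=="wrist":
        T=np.eye(4);T[:3,:3]=R.from_rotvec(s["tcp_rot"]).as_matrix();T[:3,3]=s["tool_pos"]
        M=T@c["T_tool_cam"]
    else:
        M=np.eye(4);M[:3,:3]=R.from_rotvec(c["orientation"]).as_matrix();M[:3,3]=c["eye"]
    d=dict(M=M,K=c["mtx"],fish=n=="wrist",img=c["image"])
    if save:
        cv2.imwrite(f"pics/{save}.png",c["image"][:,:,::-1]); np.savez(f"pics/{save}.npz",**d)
    return d
def load(s):
    z=np.load(f"pics/{s}.npz"); return {k:z[k] for k in z}
def unproj(d,uv,z):
    uv=np.atleast_2d(np.array(uv,float));K=d["K"]
    p=np.c_[(uv[:,0]-K[0,2])/K[0,0],(uv[:,1]-K[1,2])/K[1,1]]
    if d["fish"]:
        r=np.linalg.norm(p,axis=1,keepdims=True); v=np.c_[p/np.maximum(r,1e-9)*np.sin(r),np.cos(r)]
    else: v=np.c_[p,np.ones(len(p))]
    v=v*[1,-1,-1]; v=v@d["M"][:3,:3].T; o=d["M"][:3,3]
    return o+v*((z-o[2])/v[:,2])[:,None]
def proj(d,P):
    P=np.atleast_2d(np.array(P,float));q=(P-d["M"][:3,3])@d["M"][:3,:3]; q=q*[1,-1,-1];K=d["K"]
    if d["fish"]:
        rr=np.linalg.norm(q[:,:2],axis=1);th=np.arctan2(rr,q[:,2]);p=q[:,:2]/rr[:,None]*th[:,None]
    else: p=q[:,:2]/q[:,2:]
    return p*[K[0,0],K[1,1]]+[K[0,2],K[1,2]]
E
python3 - <<'E'
from h import *
w=cam("wrist","w0");s=cam("scene","s0");d=cam("side","d0")
np.set_printoptions(precision=4,suppress=True)
print(bot.read_state()["time"])
print("mat wrist",unproj(w,[(128,253),(268,259),(270,357)],0))
print("mat side",unproj(d,[(279,288),(347,285),(350,325),(281,328)],0.0))
print("tray side far corners",unproj(d,[(258,370),(330,373)],.02))
print("tray scene corners",unproj(s,[(209,167),(242,184),(203,222),(169,197)],.02))
print("sq knob wrist top",unproj(w,[(22,88)],.156), "axis",unproj(w,[(170,97)],.06))
print("tree",unproj(d,[(210,440),(300,412),(380,440)],.02))
a=cv2.resize(s["img"][130:310,140:360],None,fx=3.6,fy=3.3,interpolation=cv2.INTER_CUBIC);cv2.imwrite("pics/c1.png",a[:,:,::-1])
a=cv2.resize(s["img"][200:340,280:460],None,fx=4.4,fy=4.2,interpolation=cv2.INTER_CUBIC);cv2.imwrite("pics/c3.png",a[:,:,::-1])
a=cv2.resize(d["img"][170:440,180:420],None,fx=2.2,fy=2.2,interpolation=cv2.INTER_CUBIC);cv2.imwrite("pics/c2.png",a[:,:,::-1])
E
```

```text
0.3
mat wrist [[ 0.4502 -0.0575  0.    ]
 [ 0.6192 -0.063   0.    ]
 [ 0.6141 -0.1926  0.    ]]
mat side [[ 0.4505 -0.0614 -0.    ]
 [ 0.6243 -0.0685  0.    ]
 [ 0.6117 -0.1982  0.    ]
 [ 0.4499 -0.1907  0.    ]]
tray side far corners [[ 0.3971 -0.3137  0.02  ]
 [ 0.5468 -0.3362  0.02  ]]
tray scene corners [[ 0.3806 -0.4182  0.02  ]
 [ 0.3952 -0.3049  0.02  ]
 [ 0.5425 -0.3205  0.02  ]
 [ 0.5131 -0.4461  0.02  ]]
sq knob wrist top [[0.4598 0.1248 0.156 ]] axis [[0.5451 0.1085 0.06  ]]
tree [[ 0.3073 -0.4566  0.02  ]
 [ 0.4779 -0.4175  0.02  ]
 [ 0.6214 -0.4884  0.02  ]]
```

View pics/c1.png

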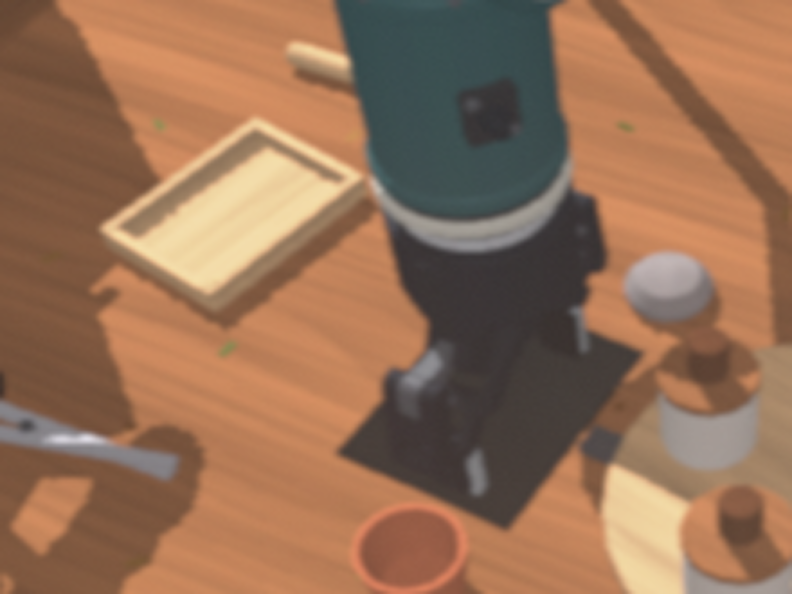

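View pics/c2.png

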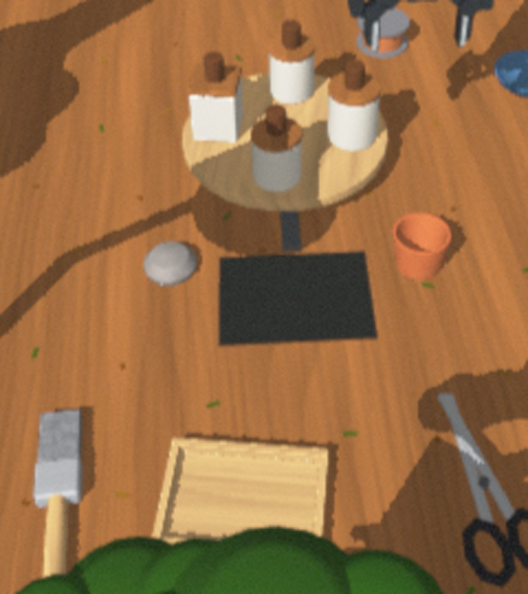

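View pics/c3.png

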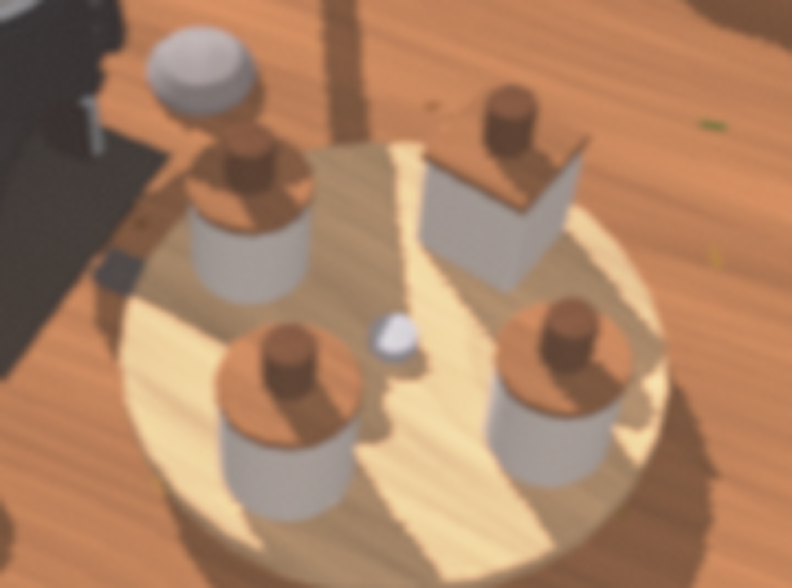

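```bash
cat > fit.py <<'E'
from h import *
from scipy.optimize import least_squares
np.set_printoptions(precision=4,suppress=True)
def corners(p,lx,ly,z):
    c,s=np.cos(p[2]),np.sin(p[2])
    return np.array([[p[0]+c*a*lx/2-s*b*ly/2,p[1]+s*a*lx/2+c*b*ly/2,z] for a,b in((1,1),(1,-1),(-1,-1),(-1,1))])
def fit(obs,lx,ly,z,p0):
    # obs: list of (cam, idx list, uv list)
    f=lambda p:np.concatenate([(unproj(d,uv,z)-corners(p,lx,ly,z)[ix])[:,:2].ravel() for d,ix,uv in obs])
    r=least_squares(f,p0); return r.x,f(r.x).reshape(-1,2)
E
python3 - <<'E'
from fit import *
w,s,d=load("w0"),load("s0"),load("d0")
# x axis ~ +y world => yaw ~ pi/2 ; corner order: (+x,+y)=( -X,+Y),( +X,+Y),(+X,-Y),(-X,-Y)
m,r=fit([(w,[0,1,2],[(128,253),(268,259),(270,357)]),(d,[0,1,2,3],[(279.5,285.5),(345.5,284.5),(350.9,322.7),(279.5,326.4)])],.13,.17,0,[.53,-.13,1.53])
print("mat",m,np.degrees(m[2]));print(r)
t,r=fit([(s,[3,0,1,2],[(211.1,166.4),(241.7,185.5),(199.2,220.9),(168.6,200)]),(d,[0,1],[(258.5,369.5),(329,373)])],.11,.15,.02,[.46,-.37,1.4])
print("tray",t,np.degrees(t[2]));print(r)
ax=m[:2]+.235*np.array([np.cos(m[2]),np.sin(m[2])]);print("axis",ax,"front",m[:2]+.15*np.array([np.cos(m[2]),np.sin(m[2])]))
print("knob top scene",unproj(s,[(280+512/4.4,200+95/4.2)],.156),"side",unproj(d,[(180+213/2.2,170+60/2.2)],.156),"wrist",unproj(w,[(22,88)],.156))
print("ground", "drawer/tree scene",unproj(s,[(40,60),(150,130)],0),"stone",unproj(s,[(326,216)],.013),"brush",unproj(d,[(207,360)],0.01),"shear tip",unproj(d,[(380,350)],0))
c=corners(t,.11-.008,.15,.02); print("far wall mid",c[[0,1]].mean(0))
E
```

```text
mat [ 0.5329 -0.1244  1.5252] 87.38620811693139
[[-0.0008 -0.002 ]
 [-0.0015  0.0003]
 [-0.0007  0.0006]
 [ 0.0012  0.0028]
 [ 0.     -0.0031]
 [ 0.0001  0.0016]
 [ 0.0016 -0.0002]]
tray [ 0.4607 -0.3742  1.3839] 79.29092194305439
[[-0.0005 -0.0002]
 [ 0.0028  0.0035]
 [-0.0009  0.0033]
 [-0.0025  0.0016]
 [ 0.0009 -0.0064]
 [ 0.0001 -0.0019]]
axis [0.5436 0.1104] front [0.5397 0.0255]
knob top scene [[0.4527 0.1256 0.156 ]] side [[0.4602 0.1163 0.156 ]] wrist [[0.4598 0.1248 0.156 ]]
ground drawer/tree scene [[ 0.1849 -1.2672  0.    ]
 [ 0.3128 -0.6814  0.    ]] stone [[ 0.392  -0.0657  0.013 ]] brush [[ 0.2864 -0.2703  0.01  ]] shear tip [[ 0.6674 -0.2753  0.    ]]
far wall mid [ 0.4702 -0.3241  0.02  ]
```

>>> {"op": "servo_tool", "data": {
  "targets": "0 0 0 -38 -24 0 40; 0 0 0 -38 -24 0 40; 0 0 0 -38 -24 0 40; 0 0 0 -38 -24 0 40; 0 0 0 -38 -24 0 40; 0 0 0 -38 -24 0 40; 0 0 0 -38 -24 0 40; 0 0 0 -38 -24 0 40",
  "newtons": 40
}}

```text
time: 0.97
tool_pos: [0.4975, -0.2819, 0.2059]
tcp_rot: [2.204, 2.238, 0.006]
wrist_force: [0.5, -1.0, -0.3]
width: 0.465
```

>>> {"op": "servo_tool", "data": {
  "targets": "0 0 0.12 0 0 0 30; 0 0 0.12 0 0 0 30; 0 0 0.12 0 0 0 30; 0 0 0.12 0 0 0 30; 0 0 0.12 0 0 0 30; 0 0 0.12 0 0 0 30; 0 0 0.12 0 0 0 30; 0 0 0.12 0 0 0 30"
}}

```text
time: 1.63
tool_pos: [0.4896, -0.2928, 0.2065]
tcp_rot: [3.006, 0.906, 0.002]
wrist_force: [-0.2, 0.4, -0.2]
width: 0.352
```

>>> {"op": "servo_tool", "data": {
  "targets": "0 0 0.12 0 0 0 30; 0 0 0.12 0 0 0 30; 0 0 0.12 0 0 0 30; 0 0 0.12 0 0 0 30; 0 0 0.12 0 0 0 30; 0 0 0.12 0 0 0 30; 0 0 0.08 0 0 0 30; 0 0 0 0 0 0 30"
}}

```text
time: 2.3
tool_pos: [0.4891, -0.2926, 0.2066]
tcp_rot: [3.115, -0.395, 0.003]
wrist_force: [0.5, 1.2, 0.2]
width: 0.352
```

```bash
python3 - <<'E'
from h import *
cam("wrist","w1");cam("scene","s1")
E
```

```text
(no output)
```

View pics/w1.png

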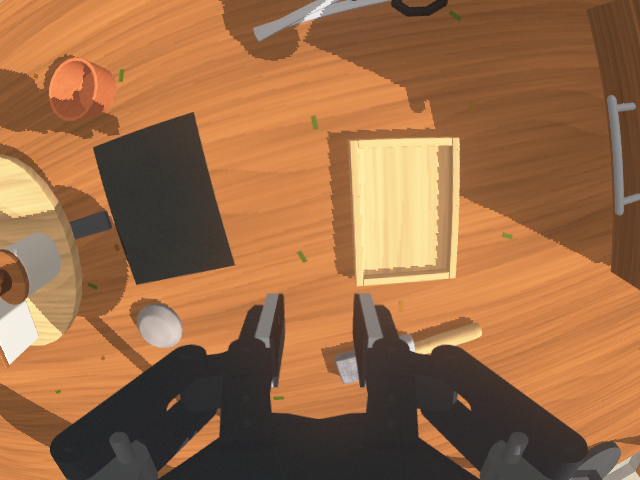

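View pics/s1.png

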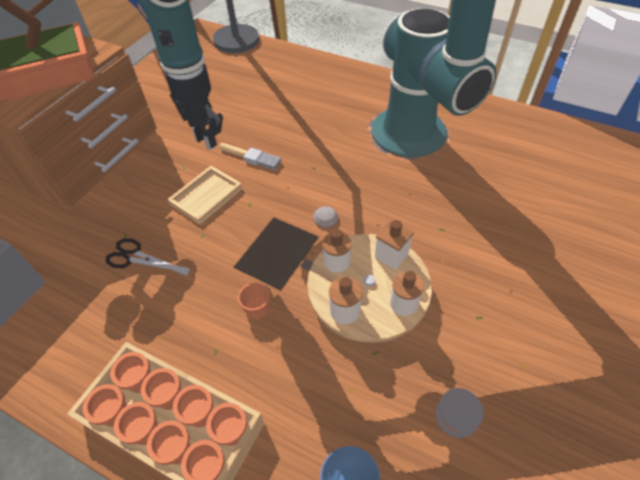

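```bash
python3 - <<'E'
from fit import *
w0,w,s,d,s1=load("w0"),load("w1"),load("s0"),load("d0"),load("s1")
for nm,o in (("w",[(w,[0,1,2,3],[(136,284),(94,147),(194,113),(234,265)])]),):
  m,r=fit(o,.13,.17,0,[.53,-.13,1.53]);print("mat",m);print(r)
m,r=fit(o+[(w0,[0,1,2],[(128,253),(268,259),(270,357)]),(d,[0,1,2,3],[(279.5,285.5),(345.5,284.5),(350.9,322.7),(279.5,326.4)]),(s1,[0,1,2,3],[(319,239),(277,288),(235,265),(274,218)])],.13,.17,0,m);print("mat all",m,np.degrees(m[2]));print(r)
o=[(w,[0,1,2,3],[(356,286),(349,141),(460,138),(456,276)])]
t,r=fit(o,.11,.15,.02,[.46,-.37,1.4]);print("tray",t,np.degrees(t[2]));print(r)
E
python3 - <<'E'
import cv2
a=cv2.imread("pics/w1.png")[120:300,330:480];cv2.imwrite("pics/c4.png",cv2.resize(a,None,fx=3.3,fy=3.3,interpolation=cv2.INTER_CUBIC))
E
```

```text
mat [ 0.531  -0.1248  1.521 ]
[[ 0.0004 -0.0002]
 [-0.0007 -0.0008]
 [-0.0007  0.0006]
 [ 0.001   0.0003]]
mat all [ 0.5312 -0.1249  1.5125] 86.65908873622313
[[-0.0004 -0.0008]
 [-0.0014  0.    ]
 [-0.0003  0.0014]
 [ 0.0013 -0.0003]
 [-0.     -0.0025]
 [-0.0007  0.0019]
 [ 0.0018  0.0021]
 [ 0.002   0.0023]
 [ 0.0009 -0.0014]
 [ 0.0026  0.0031]
 [ 0.004  -0.0008]
 [ 0.0032  0.0013]
 [-0.0055 -0.0099]
 [-0.0087  0.0023]
 [ 0.0013  0.0014]]
tray [ 0.4595 -0.3768  1.3903] 79.66091641540125
[[ 0.0004  0.0002]
 [-0.0008  0.0003]
 [-0.0014 -0.0003]
 [ 0.0019 -0.0002]]
```

View pics/c4.png

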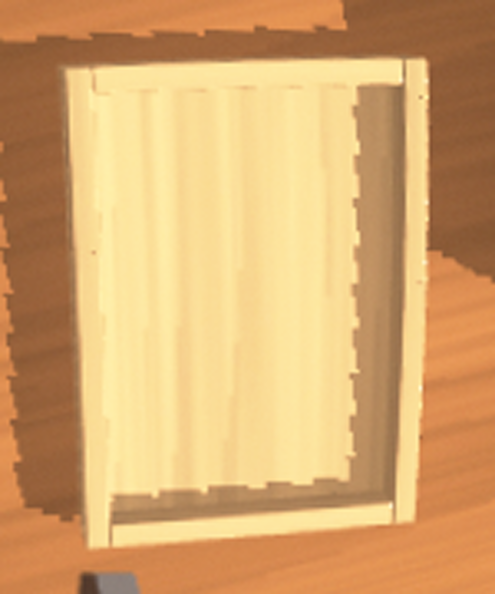

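>>> {"op": "servo_tool", "data": {
  "targets": "0 0 -0.07 0 0 0 30; 0 0 0 -7 18 20 30; 0 0 0 -7 18 25 30; 0 0 0 0 0 30 30; 0 0 0 0 0 30 30; 0 0 0 0 0 25 30; 0 0 0 0 0 0 30; 0 0 0 0 0 0 30"
}}

```text
time: 3.07
tool_pos: [0.4724, -0.3299, 0.0769]
tcp_rot: [3.125, -0.242, 0.017]
wrist_force: [1.2, -0.1, -0.2]
width: 0.348
```

```bash
python3 - <<'E'
from h import *
cam("wrist","w2")
E
```

```text
(no output)
```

View pics/w2.png

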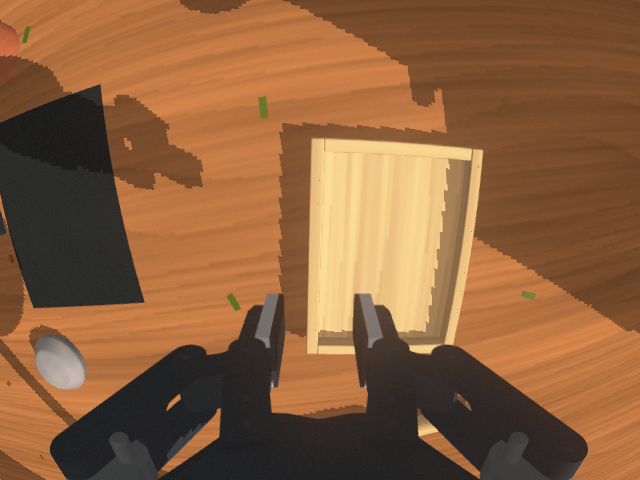

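>>> {"op": "servo_tool", "data": {
  "targets": "0 0 0.025 -4 -3 20 24; 0 0 0 0 0 20 24; 0 0 0 0 0 15 24; 0 0 0 0 0 0 24; 0 0 0 0 0 0 24"
}}

```text
time: 3.53
tool_pos: [0.477, -0.3314, 0.0318]
tcp_rot: [3.114, -0.274, 0.039]
wrist_force: [0.0, -0.6, 1.2]
width: 0.28
```

>>> {"op": "servo_tool", "data": {
  "targets": "0 0 0 0 0 0 24; 0 0 0 0 0 0 24"
}}

```text
time: 3.7
tool_pos: [0.4792, -0.3328, 0.0356]
tcp_rot: [3.111, -0.272, 0.046]
wrist_force: [0.4, -0.2, 0.2]
width: 0.283
```

```bash
python3 - <<'E'
from h import *
s=bot.read_state(); print({k:np.round(v,4) for k,v in s.items()}); print(R.from_rotvec(s["tcp_rot"]).as_matrix().round(4))
cam("wrist","w3");cam("scene","s3");cam("side","d3")
E
```

```text
{'time': np.float64(3.7), 'q': array([-6.4980e-01,  2.3620e-01,  1.9835e+00,  3.0000e-04,  8.8720e-01,
        1.0954e+00]), 'joint_vel': array([ 0.0009, -0.0183, -0.0205,  0.0004,  0.0117, -0.0025]), 'joint_torque': array([-5.00000e-04, -4.34439e+01, -3.03251e+01,  1.60000e-03,
       -1.56800e-01,  1.00000e-04]), 'tool_pos': array([ 0.4792, -0.3328,  0.0356]), 'tcp_rot': array([ 3.111 , -0.2723,  0.046 ]), 'wrist_force': array([ 0.3887, -0.1971,  0.1663]), 'torque': array([ 0.0321, -0.0184, -0.0281]), 'width': np.float64(0.2829)}
[[ 0.9844 -0.174   0.0277]
 [-0.1734 -0.9846 -0.0208]
 [ 0.0309  0.0157 -0.9994]]
```

View pics/w3.png

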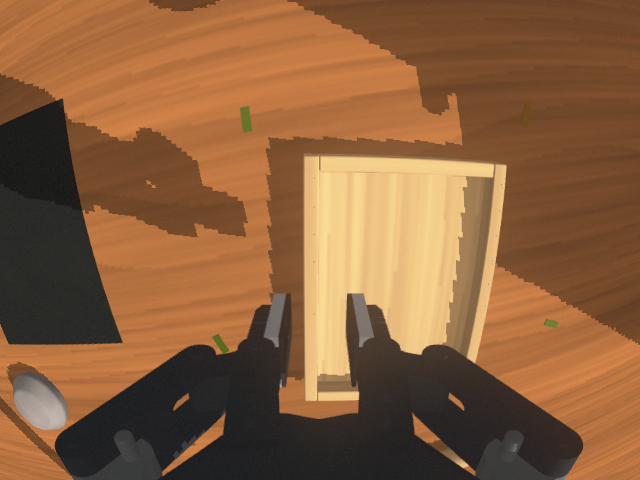

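```bash
cat > g.py <<'E'
import sys
from h import *
def go(x,y,z,yaw):
    s=bot.read_state(); C=R.from_rotvec(s["tcp_rot"]); a=np.radians(yaw)
    T=R.from_matrix(np.array([[np.cos(a),np.sin(a),0],[np.sin(a),-np.cos(a),0],[0,0,-1]]))
    print("t %.2f"%s["time"],"turn",(C.inv()*T).as_rotvec().round(3),"shift mm",(C.inv().apply(np.array([x,y,z])-s["tool_pos"])*1000).round(1), "pos",s["tool_pos"].round(4),"F",s["wrist_force"].round(1),"w",round(float(s["width"]),3))
if __name__=="__main__": go(*map(float,sys.argv[1:5]))
E
python3 g.py .4689 -.3263 .0115 -10.4
```

```text
t 3.85 turn [ 0.015 -0.031  0.007] shift mm [-11.7  -4.9  23.2] pos [ 0.479  -0.3327  0.0352] F [ 0.6 -0.5 -0.2] w 0.28
```

>>> {"op": "servo_tool", "data": {
  "targets": "0.015 -0.031 0.007 -12 -5 8 24; 0 0 0 0 0 5 24; 0 0 0 0 0 5 24"
}}

```text
time: 4.1
tool_pos: [0.4687, -0.3264, 0.0181]
tcp_rot: [3.127, -0.286, 0.001]
wrist_force: [-0.4, 0.4, 0.2]
width: 0.286
```

```bash
python3 g.py .4689 -.3263 .0115 -10.4
```

```text
t 4.10 turn [ 0.001 -0.001 -0.001] shift mm [ 0.2 -0.2  6.6] pos [ 0.4687 -0.3264  0.0181] F [-0.4  0.4  0.2] w 0.286
```

Excellent pose; go the last bit and close.

>>> {"op": "servo_tool", "data": {
  "targets": "0 0 0 0 0 6 24; 0 0 0 0 0 1 10; 0 0 0 0 0 0 0; 0 0 0 0 0 0 0; 0 0 0 0 0 0 0; 0 0 0 0 0 0 0"
}}

```text
time: 4.6
tool_pos: [0.4663, -0.3247, 0.0065]
tcp_rot: [-3.126, 0.286, 0.008]
wrist_force: [1.0, -1.0, -0.2]
width: -0.003
```

```bash
python3 g.py .4689 -.3263 .0115 -10.4;  python3 - <<'E'
from h import *
cam("wrist","w4")
E
```

```text
t 4.60 turn [-0.002  0.005 -0.001] shift mm [ 2.9  1.1 -5. ] pos [ 0.4663 -0.3247  0.0065] F [ 1.  -1.  -0.2] w -0.003
```

View pics/w4.png

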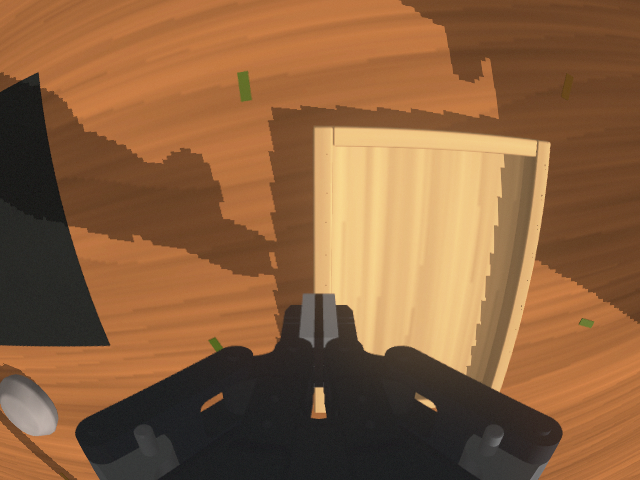

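```bash
python3 - <<'E'
from fit import *
w=load("w4"); print(unproj(w,[(314,127),(550,142)],.02), proj(w,[[.4689,-.3263,.02],[.4663,-.3247,.0065],[.4663,-.3247,.0255]]))
print(corners([.4597,-.3765,np.radians(79.6)],.11,.15,.02))
cam("scene","s4");d=cam("side","d4");s=load("s4")
cv2.imwrite("pics/c5.png",cv2.resize(s["img"][120:260,140:300],None,fx=5,fy=4.2,interpolation=cv2.INTER_CUBIC)[:,:,::-1])
cv2.imwrite("pics/c6.png",cv2.resize(d["img"][330:450,220:380],None,fx=5,fy=5,interpolation=cv2.INTER_CUBIC)[:,:,::-1])
E
```

```text
[[ 0.5427 -0.3365  0.02  ]
 [ 0.5228 -0.4434  0.02  ]] [[321.8828 295.3513]
 [319.4449 288.1352]
 [319.4692 306.5724]]
[[ 0.3959 -0.3089  0.02  ]
 [ 0.5434 -0.3359  0.02  ]
 [ 0.5235 -0.4441  0.02  ]
 [ 0.376  -0.4171  0.02  ]]
```

View pics/c5.png

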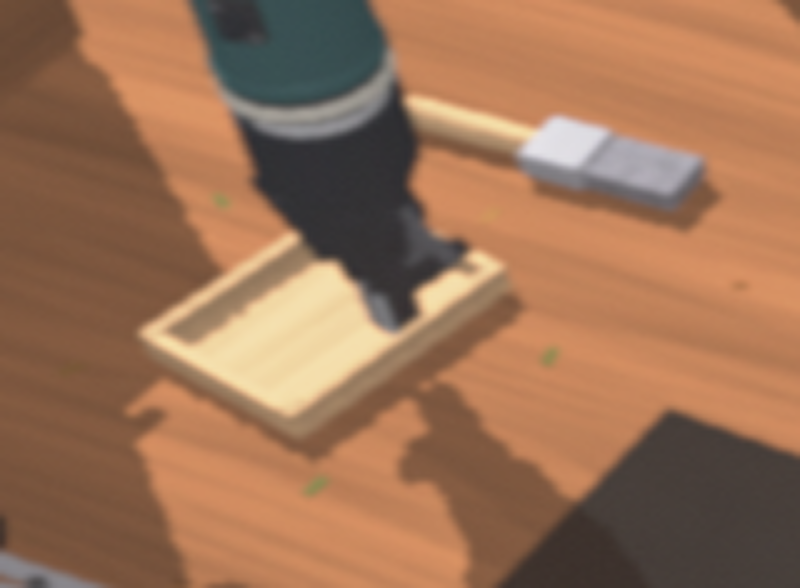

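View pics/c6.png

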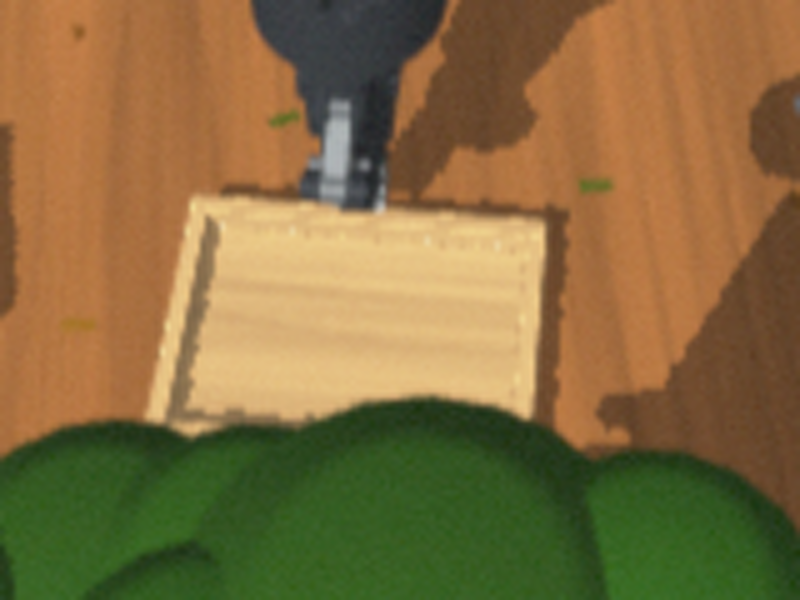

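```bash
python3 - <<'E'
from fit import *
s,d,w=load("s4"),load("d4"),load("w4")
for z in (.0065,.02,.03): print(z,proj(s,[.4663,-.3247,z]),proj(d,[.4663,-.3247,z]),proj(w,[.4663,-.3247,z]))
E
python3 - <<'E'
import cv2
s=cv2.imread("pics/s4.png");d=cv2.imread("pics/d4.png")
import numpy as np
a=cv2.resize(s[160:210,195:260],None,fx=8,fy=8,interpolation=cv2.INTER_CUBIC);b=cv2.resize(d[345:395,265:330],None,fx=8,fy=8,interpolation=cv2.INTER_CUBIC)
cv2.imwrite("pics/c7.png",cv2.resize(np.hstack([a,b]),(800,308)))
E
```

```text
0.0065 [[220.7938 203.738 ]] [[291.4139 375.3159]] [[319.4449 288.1352]]
0.02 [[219.713  200.1272]] [[291.1877 371.6264]] [[319.4618 300.8618]]
0.03 [[218.8994 197.4091]] [[291.0175 368.8505]] [[319.4754 311.4972]]
```

View pics/c7.png

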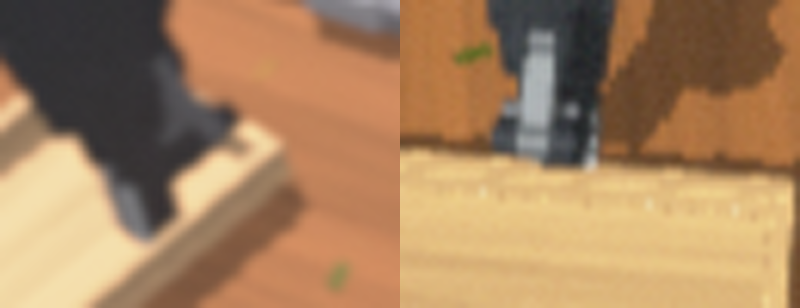

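>>> {"op": "servo_tool", "data": {
  "targets": "0 0 0 0 0 -20 0; 0 0 0 0 0 -20 0; 0 0 0 0 0 0 0; 0 0 0 0 0 0 0"
}}

```text
time: 5.08
tool_pos: [0.466, -0.3244, 0.0473]
tcp_rot: [-3.126, 0.286, 0.009]
wrist_force: [-0.1, 0.4, 0.4]
width: 0.0
```

```bash
python3 g.py .4689 -.3263 .0115 -10.4;python3 - <<'E'
from fit import *
s,d,w=cam("scene","s5"),cam("side","d5"),cam("wrist","w5")
p=bot.read_state()["tool_pos"]
for z in (0,.02): print(z,proj(s,p+[0,0,z]),proj(d,p+[0,0,z]),proj(w,p+[0,0,z]))
def c(i,u,v): 
    return cv2.resize(i[int(v)-35:int(v)+35,int(u)-35:int(u)+35],(400,400),interpolation=cv2.INTER_CUBIC)
ims=[]
for k in (s,d,w):
    q=proj(k,p)[0]; im=c(k["img"],*q); f=q-np.floor(q); x=(35+f)*400/70; im=cv2.drawMarker(im.copy(),tuple(int(t) for t in x),(0,0,255),0,12); ims.append(im)
cv2.imwrite("pics/c8.png",cv2.resize(np.hstack(ims),(800,267))[:,:,::-1])
E
```

```text
t 5.08 turn [-0.002  0.006 -0.001] shift mm [ 3.4  1.4 35.8] pos [ 0.466  -0.3244  0.0473] F [-0.1  0.4  0.4] w 0.0
0 [[217.9608 192.7513]] [[290.3228 363.9893]] [[318.8767 288.7435]]
0.02 [[216.2672 187.0719]] [[289.9624 358.1976]] [[318.8112 308.2763]]
```

View pics/c8.png

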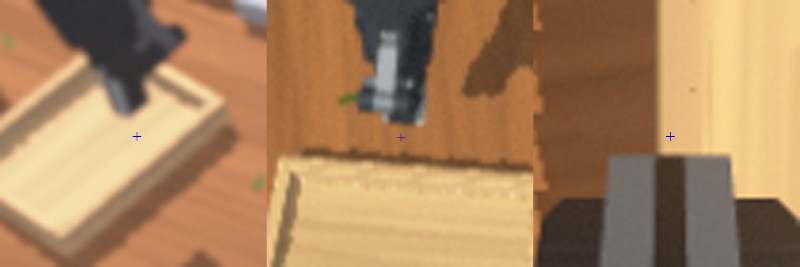

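>>> {"op": "servo_tool", "data": {
  "targets": "0 0 0 3 1.5 0 24; 0 0 0 0 0 10 24; 0 0 0 0 0 12 24; 0 0 0 0 0 12 24; 0 0 0 0 0 0 24"
}}

```text
time: 5.65
tool_pos: [0.4662, -0.3246, 0.0057]
tcp_rot: [-3.122, 0.286, 0.018]
wrist_force: [-0.0, 0.3, -0.2]
width: 0.284
```

```bash
python3 g.py .4689 -.3263 -.004 -10.4
```

```text
t 5.65 turn [-0.005  0.012 -0.001] shift mm [3.1 1.2 9.7] pos [ 0.4662 -0.3246  0.0057] F [-0.   0.3 -0.2] w 0.284
```

>>> {"op": "servo_tool", "data": {
  "targets": "-0.005 0.012 0 4 1.5 5 24; 0 0 0 0 0 3 24"
}}

```text
time: 5.82
tool_pos: [0.4688, -0.326, -0.0053]
tcp_rot: [-3.127, 0.286, 0.003]
wrist_force: [-0.3, 0.2, -0.1]
width: 0.28
```

```bash
python3 g.py .4689 -.3263 -.004 -10.4;python3 - <<'E'
from fit import *
s,d,w=cam("scene","s6"),cam("side","d6"),cam("wrist","w6")
p=bot.read_state()["tool_pos"]
def c(i,u,v): 
    return cv2.resize(i[int(v)-35:int(v)+35,int(u)-35:int(u)+35],(400,400),interpolation=cv2.INTER_CUBIC)
ims=[]
for k in (s,d,w):
    q=proj(k,p)[0]; im=c(k["img"],*q); f=q-np.floor(q); x=(35+f)*400/70; im=cv2.drawMarker(im.copy(),tuple(int(t) for t in x),(0,0,255),0,12); ims.append(im)
cv2.imwrite("pics/c9.png",cv2.resize(np.hstack(ims),(800,267))[:,:,::-1])
E
```

```text
t 5.82 turn [-0.002  0.002 -0.001] shift mm [ 0.2  0.3 -1.3] pos [ 0.4688 -0.326  -0.0053] F [-0.3  0.2 -0.1] w 0.28
```

View pics/c9.png

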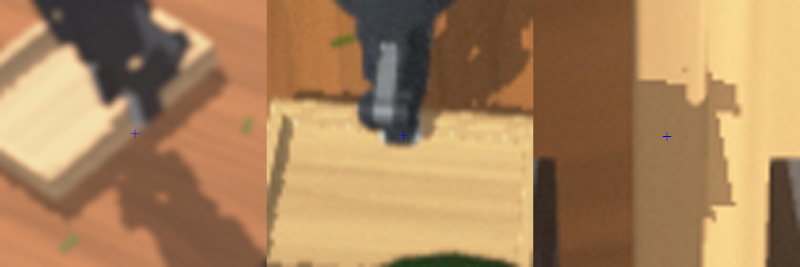

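>>> {"op": "servo_tool", "data": {
  "targets": "0 0 0 0 0 0 12; 0 0 0 0 0 0 4; 0 0 0 0 0 0 0; 0 0 0 0 0 0 0"
}}

```text
time: 6.3
tool_pos: [0.4709, -0.3277, -0.0016]
tcp_rot: [3.127, -0.287, 0.003]
wrist_force: [0.6, 0.3, -0.9]
width: -0.001
```

```bash
python3 g.py .4689 -.3263 -.004 -10.4
```

```text
t 6.30 turn [ 0.001 -0.002 -0.001] shift mm [-2.3 -1.   2.4] pos [ 0.4709 -0.3277 -0.0016] F [ 0.6  0.3 -0.9] w -0.001
```

```bash
cat > v.py <<'E'
import sys
from fit import *
n=sys.argv[1]
s,d,w=cam("scene","s"+n),cam("side","d"+n),cam("wrist","w"+n)
p=bot.read_state()["tool_pos"]
ims=[]
for k in (s,d,w):
    q=proj(k,p)[0];u,v=q
    im=cv2.resize(k["img"][int(v)-35:int(v)+35,int(u)-35:int(u)+35],(400,400),interpolation=cv2.INTER_CUBIC); f=q-np.floor(q); x=(35+f)*400/70; ims.append(cv2.drawMarker(im.copy(),tuple(int(t) for t in x),(0,0,255),0,12))
cv2.imwrite(f"pics/m{n}.png",cv2.resize(np.hstack(ims),(800,267))[:,:,::-1])
E
python3 v.py 7
```

```text
(no output)
```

View pics/m7.png

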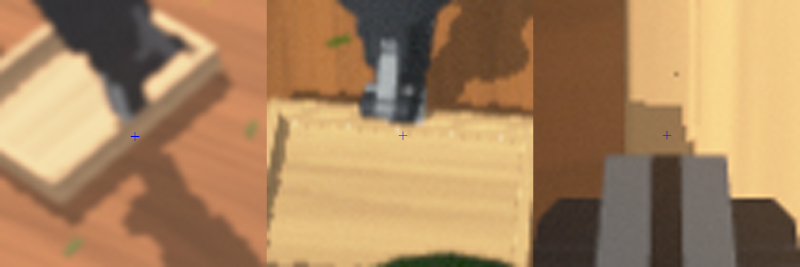

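View pics/w7.png

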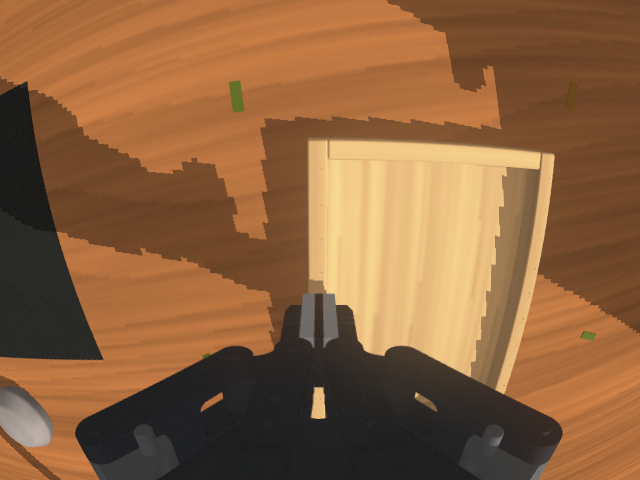

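```bash
python3 - <<'E'
from fit import *
p=np.array([.466,-.3244,.0473]);a=np.radians(-10.4);X=np.array([np.cos(a),np.sin(a),0]);Y=np.array([np.sin(a),-np.cos(a),0])
s,d,w=load("s5"),load("d5"),load("w5")
for z in (0,.01,.015,.02,.025):
    c=[p+[0,0,z]+X*.011*i+Y*.008*j for i in(1,-1) for j in (1,-1)]
    print(z);
    for k in (s,d,w): print(proj(k,c).round(1).tolist())
big=[]
for k,(u,v) in ((s,(217,188)),(d,(290,360)),(w,(319,300))):
    big.append(cv2.resize(k["img"][v-20:v+20,u-20:u+20],(480,480),interpolation=cv2.INTER_NEAREST))
cv2.imwrite("pics/b5.png",cv2.resize(np.hstack(big),(798,266))[:,:,::-1])
E
```

```text
0
[[212.1, 193.8], [216.7, 196.7], [218.5, 188.5], [223.2, 191.3]]
[[295.4, 367.5], [296.3, 360.9], [284.7, 366.8], [285.8, 360.2]]
[[336.1, 267.9], [302.8, 267.9], [335.3, 308.1], [303.5, 308.1]]
0.01
[[211.2, 191.0], [215.9, 193.9], [217.7, 185.7], [222.4, 188.5]]
[[295.3, 364.7], [296.2, 358.1], [284.5, 363.9], [285.6, 357.3]]
[[337.0, 276.4], [301.8, 276.4], [336.1, 318.1], [302.7, 318.1]]
0.015
[[210.8, 189.6], [215.4, 192.5], [217.3, 184.3], [222.0, 187.1]]
[[295.2, 363.2], [296.1, 356.6], [284.4, 362.5], [285.4, 355.9]]
[[337.5, 281.0], [301.3, 281.0], [336.5, 323.4], [302.3, 323.4]]
0.02
[[210.3, 188.2], [215.0, 191.0], [216.8, 182.8], [221.5, 185.6]]
[[295.1, 361.7], [296.0, 355.1], [284.3, 361.0], [285.3, 354.4]]
[[338.0, 285.8], [300.8, 285.8], [337.0, 329.1], [301.9, 329.1]]
0.025
[[209.9, 186.7], [214.6, 189.6], [216.4, 181.4], [221.1, 184.2]]
[[295.1, 360.3], [296.0, 353.7], [284.2, 359.5], [285.2, 352.9]]
[[338.5, 290.9], [300.3, 290.9], [337.5, 335.0], [301.4, 335.0]]
```

View pics/b5.png

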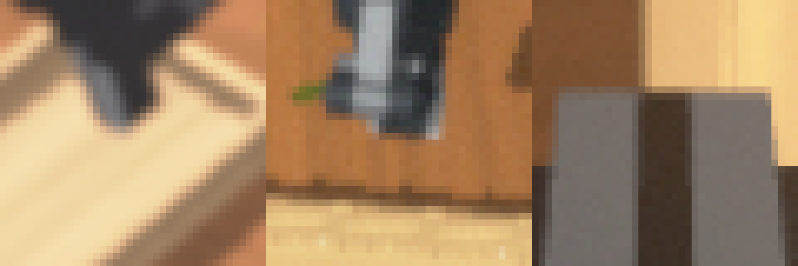

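>>> {"op": "servo_tool", "data": {
  "targets": "0 0 0 -2.5 -1 0 24; 0 0 0 0 0 0 24; 0 0 0 0 0 4 24; 0 0 0 0 0 3 24"
}}

```text
time: 6.78
tool_pos: [0.4686, -0.3263, -0.0085]
tcp_rot: [3.127, -0.286, 0.005]
wrist_force: [0.1, -0.1, -0.4]
width: 0.282
```

```bash
python3 g.py .4689 -.3263 -.013 -10.4
```

```text
t 6.78 turn [ 0.001 -0.003 -0.001] shift mm [ 0.2 -0.   4.5] pos [ 0.4686 -0.3263 -0.0085] F [ 0.1 -0.1 -0.4] w 0.282
```

>>> {"op": "servo_tool", "data": {
  "targets": "0 0 0 0 0 3 24; 0 0 0 0 0 1.5 24"
}}

```text
time: 6.95
tool_pos: [0.4682, -0.326, -0.0141]
tcp_rot: [3.127, -0.286, 0.003]
wrist_force: [0.2, -0.3, 0.0]
width: 0.285
```

>>> {"op": "servo_tool", "data": {
  "targets": "0 0 0 0 0 0 10; 0 0 0 0 0 0 0; 0 0 0 0 0 0 0"
}}

```text
time: 7.2
tool_pos: [0.468, -0.3259, -0.0147]
tcp_rot: [3.128, -0.287, 0.002]
wrist_force: [0.1, 0.9, 0.1]
width: 0.079
```

```bash
python3 g.py .4689 -.3263 -.013 -10.4; python3 v.py 8
```

```text
t 7.20 turn [ 0.    -0.001 -0.001] shift mm [ 1.   0.2 -1.7] pos [ 0.468  -0.3259 -0.0147] F [0.1 0.9 0.1] w 0.079
```

View pics/m8.png

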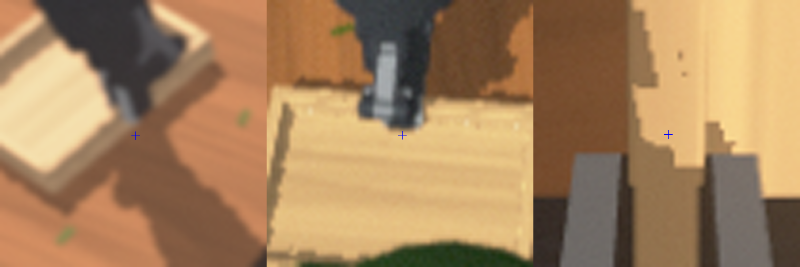

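>>> {"op": "servo_tool", "data": {
  "targets": "0 0 0 0 0 0 0; 0 0 0 0 0 0 0"
}}

```text
time: 7.52
tool_pos: [0.4679, -0.3259, -0.0147]
tcp_rot: [3.128, -0.287, 0.002]
wrist_force: [-0.0, -0.7, 0.6]
width: 0.08
```

>>> {"op": "servo_tool", "data": {
  "targets": "0 0 0 0.5 -6 0 0; 0 0 0 1 -12 0 0; 0 0 0 1.5 -15 0 0; 0 0 0 1.5 -15 0 0"
}}

```text
time: 7.85
tool_pos: [0.4814, -0.2804, -0.0147]
tcp_rot: [3.124, -0.292, 0.004]
wrist_force: [-0.9, -2.1, -0.7]
width: 0.075
```

```bash
python3 g.py .5329 -.0737 -.0147 -2.7
```

```text
t 7.85 turn [ 0.004 -0.003 -0.139] shift mm [  12.3 -212.7   -0.7] pos [ 0.4814 -0.2804 -0.0147] F [-0.9 -2.1 -0.7] w 0.075
```

Works, level stays. Continue.

>>> {"op": "servo_tool", "data": {
  "targets": "0 0 -0.02 1.5 -15 0 0; 0 0 -0.02 1.5 -15 0 0; 0 0 -0.02 1 -15 0 0; 0 0 -0.02 1 -15 0 0; 0 0 -0.02 0 -15 0 0; 0 0 -0.02 0 -15 0 0"
}}

```text
time: 8.35
tool_pos: [0.4999, -0.1843, -0.0147]
tcp_rot: [3.134, -0.093, 0.005]
wrist_force: [-0.9, -2.1, 0.8]
width: 0.08
```

```bash
python3 g.py .5329 -.0737 -.0147 -2.7
```

```text
t 8.35 turn [ 0.006 -0.003 -0.012] shift mm [  26.3 -112.4   -0.5] pos [ 0.4999 -0.1843 -0.0147] F [-0.9 -2.1  0.8] w 0.08
```

>>> {"op": "servo_tool", "data": {
  "targets": "0 0 -0.006 4 -15 0 0; 0 0 -0.006 4 -15 0 0; 0 0 0 4 -15 0 0; 0 0 0 4 -15 0 0; 0 0 0 4 -15 0 0; 0 0 0 3 -12 0 0; 0 0 0 0 0 0 0"
}}

```text
time: 8.93
tool_pos: [0.5264, -0.0869, -0.0147]
tcp_rot: [3.134, -0.063, 0.003]
wrist_force: [1.3, -0.7, -1.4]
width: 0.076
```

```bash
python3 g.py .5329 -.0737 -.0147 -2.7
```

```text
t 8.93 turn [ 0.007 -0.002  0.007] shift mm [  6.  -13.5  -0.1] pos [ 0.5264 -0.0869 -0.0147] F [ 1.3 -0.7 -1.4] w 0.076
```

>>> {"op": "servo_tool", "data": {
  "targets": "0 0 0.005 4 -8 0 0; 0 0 0 2 -5 0 0; 0 0 0 0 0 0 0; 0 0 0 0 0 0 0"
}}

```text
time: 9.27
tool_pos: [0.5324, -0.0726, -0.0147]
tcp_rot: [3.133, -0.066, 0.002]
wrist_force: [-0.3, -2.6, -0.4]
width: 0.077
```

```bash
python3 g.py .5329 -.0737 -.0147 -2.7; python3 - <<'E'
from h import *
cam("wrist","w9");cam("side","d9")
E
```

```text
t 9.27 turn [ 0.008 -0.002  0.005] shift mm [0.6 1.1 0.1] pos [ 0.5324 -0.0726 -0.0147] F [-0.3 -2.6 -0.4] w 0.077
```

View pics/w9.png

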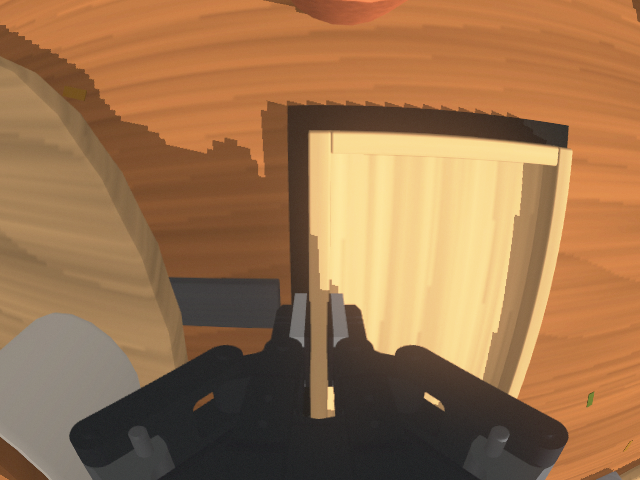

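View pics/d9.png

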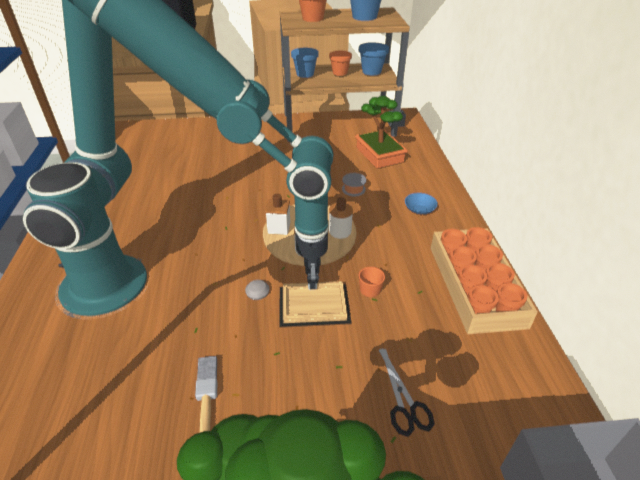

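>>> {"op": "servo_tool", "data": {
  "targets": "0 0 0 0 0 0 24; 0 0 0 0 0 0 24; 0 0 0 0 0 0 24; 0 0 0 0 0 -5 24; 0 0 0 0 0 -20 24; 0 0 0 0 0 -30 24; 0 0 0 0 0 -35 24; 0 0 0 0 0 -35 24"
}}

```text
time: 10.03
tool_pos: [0.5222, -0.0716, 0.1048]
tcp_rot: [3.137, -0.073, -0.034]
wrist_force: [0.4, 0.4, -0.3]
width: 0.28
```

>>> {"op": "servo_tool", "data": {
  "targets": "0 0 0 0 0 -40 40; 0 0 0 0 0 -40 40; 0 0 0 0 0 -35 40; 0 0 0 0 0 0 50; 0 0 0 0 0 0 50"
}}

```text
time: 10.45
tool_pos: [0.5276, -0.0724, 0.2369]
tcp_rot: [3.135, -0.074, -0.01]
wrist_force: [0.3, 0.7, -0.3]
width: 0.584
```

```bash
python3 - <<'E'
from h import *
print(bot.read_state()["tool_pos"],bot.read_state()["tcp_rot"],bot.read_state()["width"])
cam("wrist","w10");cam("side","d10");cam("scene","s10")
E
```

```text
[ 0.52763893 -0.07238244  0.2369343 ] [ 3.13530151 -0.07433914 -0.01013842] 0.5838391345145232
```

View pics/w10.png

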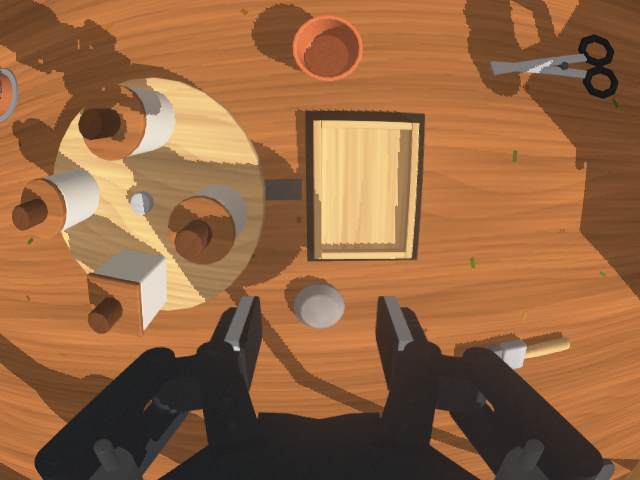

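View pics/s10.png

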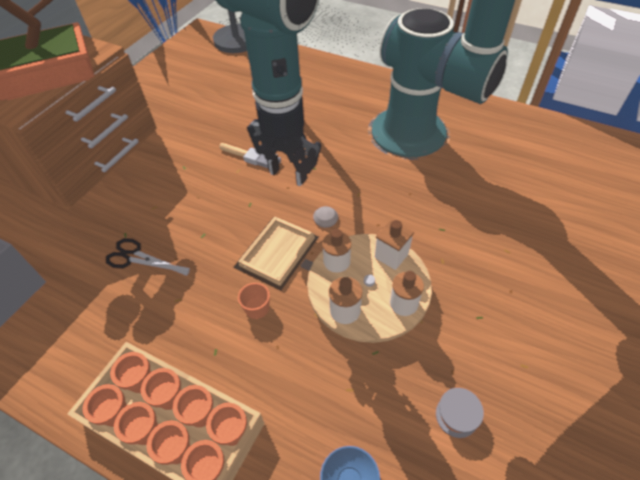

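```bash
python3 - <<'E'
import cv2
a=cv2.imread("pics/w10.png")[70:350,0:280];cv2.imwrite("pics/c10.png",cv2.resize(a,(600,600),interpolation=cv2.INTER_CUBIC))
E
python3 - <<'E'
from fit import *
w=load("w10")
o=[(w,[0,1,2,3],[(305,260),(306,110),(425,114),(418,261)])]
print(fit(o,.13,.17,0,[.53,-.12,1.52])[0])
o=[(w,[0,1,2,3],[(313,258),(315,120),(419,125),(411,259)])]
print(fit(o,.11,.15,.02,[.53,-.12,1.52]))
E
```

```text
[ 0.5311 -0.125   1.5194]
(array([ 0.5306, -0.1231,  1.5112]), array([[ 0.0011, -0.0001],
       [-0.0003, -0.0008],
       [-0.0012,  0.0015],
       [ 0.0004, -0.0005]]))
```

View pics/c10.png

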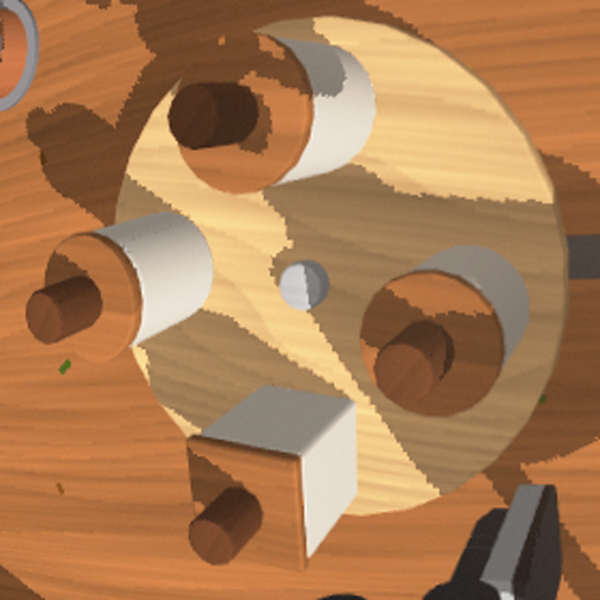

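```bash
cat > car.py <<'E'
from fit import *
def car(o,p0,z=.156):
    # obs: (cam,[k],[uv]); k=0 square, then +90deg steps (world ccw)
    f=lambda p:np.concatenate([(unproj(d,uv,z)[:,:2]-np.array([[p[0]+.085*np.cos(p[2]+k*np.pi/2),p[1]+.085*np.sin(p[2]+k*np.pi/2)] for k in ks])).ravel() for d,ks,uv in o])
    r=least_squares(f,p0);return r.x,f(r.x).reshape(-1,2)
E
python3 - <<'E'
from car import *
w=load("w10")
P=unproj(w,[(99.9,319.7),(189,245),(91,124.6),(21.5,217)],.156);print(P)
x,r=car([(w,[0,1,2,3],[(99.9,319.7),(189,245),(91,124.6),(21.5,217)])],[.543,.11,2.9]);print(x,np.degrees(x[2]));print(r)
print("sq",x[:2]+.085*np.array([np.cos(x[2]),np.sin(x[2])]))
m=np.array([.5312,-.1247]);u=np.array([np.cos(1.522),np.sin(1.522)]);print("axis",m+.235*u,"front",m+.15*u, "tongue",unproj(w,[(302,189)],.008))
E
python3 g.py .459 .122 .2 -2.7
```

```text
[[0.4619 0.1221 0.156 ]
 [0.5266 0.0222 0.156 ]
 [0.6238 0.0912 0.156 ]
 [0.5597 0.1849 0.156 ]]
[0.543  0.1051 2.9473] 168.86992405385217
[[ 0.0023  0.0006]
 [ 0.      0.0005]
 [-0.0026  0.0025]
 [ 0.0002 -0.0036]]
sq [0.4596 0.1215]
axis [0.5427 0.11  ] front [0.5385 0.0251] tongue [[ 0.5352 -0.0558  0.008 ]]
t 10.60 turn [ 0.005  0.01  -0.   ] shift mm [ -76.3 -190.9   34. ] pos [ 0.5266 -0.0722  0.2342] F [ 0.5 -1.1 -0. ] w 0.586
```

>>> {"op": "servo_tool", "data": {
  "targets": "0 0 0.04 -15 -36 0 50; 0 0 0.04 -15 -36 0 50; 0 0 0.04 -10 -36 0 50; 0 0 0.03 -8 -36 0 50; 0 0 0 -5 -36 0 50; 0 0 0 0 0 0 50; 0 0 0 0 0 0 50"
}}

```text
time: 11.18
tool_pos: [0.4864, 0.1159, 0.2168]
tcp_rot: [3.112, -0.33, -0.058]
wrist_force: [-0.4, -0.0, -0.2]
width: 0.581
```

```bash
python3 g.py .4605 .1215 .18 -11.1;  python3 - <<'E'
from h import *
cam("wrist","w11")
E
```

```text
t 11.18 turn [ 0.015  0.036 -0.017] shift mm [-25.2  -0.6  37.7] pos [0.4864 0.1159 0.2168] F [-0.4 -0.  -0.2] w 0.581
```

View pics/w11.png

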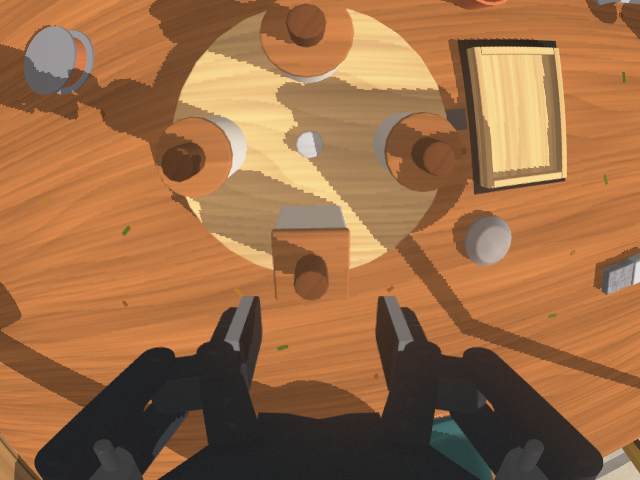

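```bash
python3 - <<'E'
from car import *
w=load("w11")
x,r=car([(w,[0,1,2,3],[(312,285),(441,158),(306,20),(178,164)])],[.543,.11,2.9]);print(x,np.degrees(x[2]));print(r)
print("sq",x[:2]+.085*np.array([np.cos(x[2]),np.sin(x[2])]),unproj(w,[(312,285)],.156))
E
```

```text
[0.5418 0.1095 2.9478] 168.8975827534186
[[ 0.0002 -0.    ]
 [ 0.0007  0.0023]
 [-0.0008  0.0002]
 [-0.0002 -0.0025]]
sq [0.4584 0.1258] [[0.4587 0.1258 0.156 ]]
```

>>> {"op": "servo_tool", "data": {
  "targets": "0.015 0.036 -0.017 -25 0 10 50; 0 0 0 0 0 0 50; 0 0 0 0 0 0 50"
}}

```text
time: 11.48
tool_pos: [0.4543, 0.1175, 0.1977]
tcp_rot: [3.121, -0.307, -0.026]
wrist_force: [1.6, -0.2, 0.9]
width: 0.585
```

```bash
python3 g.py .4605 .1215 .15 -11.1
```

```text
t 11.48 turn [ 0.007  0.016 -0.002] shift mm [ 6.1 -5.4 47.5] pos [0.4543 0.1175 0.1977] F [ 1.6 -0.2  0.9] w 0.585
```

>>> {"op": "servo_tool", "data": {
  "targets": "0.007 0.016 0 4 -8.5 20 50; 0 0 0 0 0 10 50; 0 0 0 0 0 10 50"
}}

```text
time: 11.73
tool_pos: [0.4597, 0.1218, 0.1566]
tcp_rot: [3.125, -0.314, 0.001]
wrist_force: [0.3, -0.9, 0.5]
width: 0.584
```

```bash
python3 g.py .4585 .1253 .11 -11.1; python3 - <<'E'
from h import *
cam("wrist","w12")
E
```

```text
t 11.73 turn [ 0.001 -0.001 -0.007] shift mm [-1.9 -3.2 46.6] pos [0.4597 0.1218 0.1566] F [ 0.3 -0.9  0.5] w 0.584
```

View pics/w12.png

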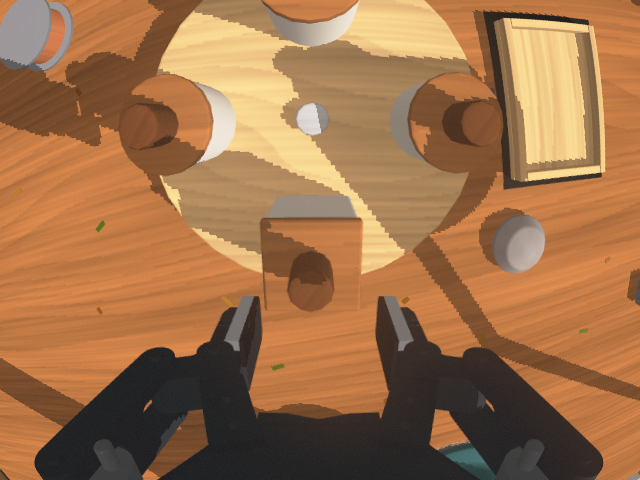

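Centred; knob top at (310,292) straight between the pads. Descend.

>>> {"op": "servo_tool", "data": {
  "targets": "0 0 0 -2 -3 15 50; 0 0 0 0 0 13 50; 0 0 0 0 0 10 50; 0 0 0 0 0 0 50"
}}

```text
time: 12.12
tool_pos: [0.4577, 0.1222, 0.1146]
tcp_rot: [3.122, -0.32, -0.008]
wrist_force: [-1.2, 0.6, -0.2]
width: 0.587
```

```bash
python3 g.py .4585 .1253 .108 -11.1; python3 v.py 13
```

```text
t 12.12 turn [ 0.004  0.005 -0.01 ] shift mm [ 0.2 -3.2  6.6] pos [0.4577 0.1222 0.1146] F [-1.2  0.6 -0.2] w 0.587
```

View pics/m13.png

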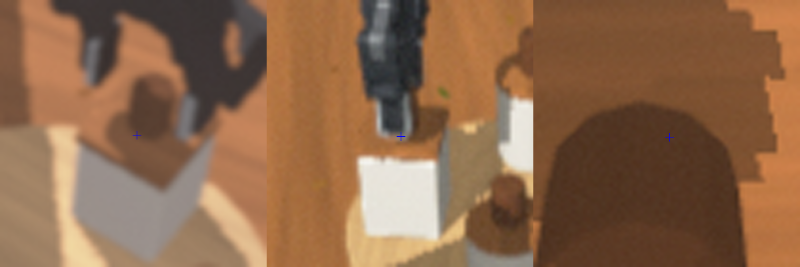

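View pics/w13.png

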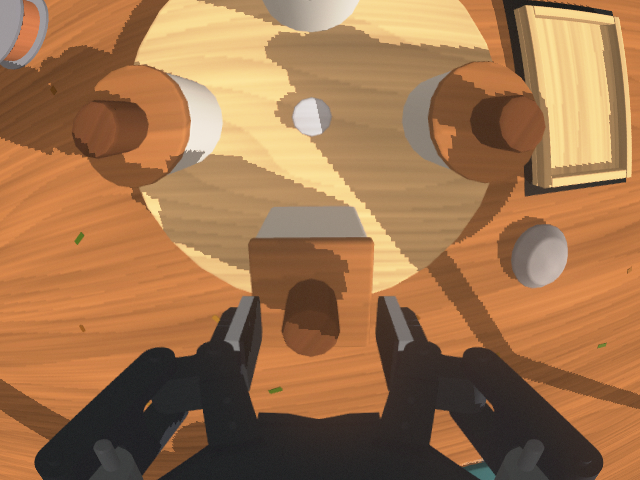

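>>> {"op": "servo_tool", "data": {
  "targets": "0.004 0.005 -0.01 0 -3 5 50; 0 0 0 0 0 0 40; 0 0 0 0 0 0 32; 0 0 0 0 0 0 26; 0 0 0 0 0 0 20; 0 0 0 0 0 0 15; 0 0 0 0 0 0 15",
  "newtons": 30
}}

```text
time: 12.85
tool_pos: [0.4629, 0.1264, 0.1152]
tcp_rot: [-3.124, 0.302, -0.017]
wrist_force: [0.4, 0.2, -0.5]
width: 0.263
```

```bash
python3 g.py .4585 .1253 .108 -11.1; python3 - <<'E'
from car import *
s=bot.read_state();p=s["tool_pos"];ax=np.array([.5422,.1095])
print("r",np.hypot(*(p[:2]-ax)),"ang",np.degrees(np.arctan2(*(p[:2]-ax)[::-1])))
w=cam("wrist","w14")
E
```

```text
t 12.85 turn [-0.004 -0.01   0.001] shift mm [-4.2  2.   7.1] pos [0.4629 0.1264 0.1152] F [ 0.4  0.2 -0.5] w 0.263
r 0.08109845773165979 ang 167.93885956584177
```

View pics/w14.png

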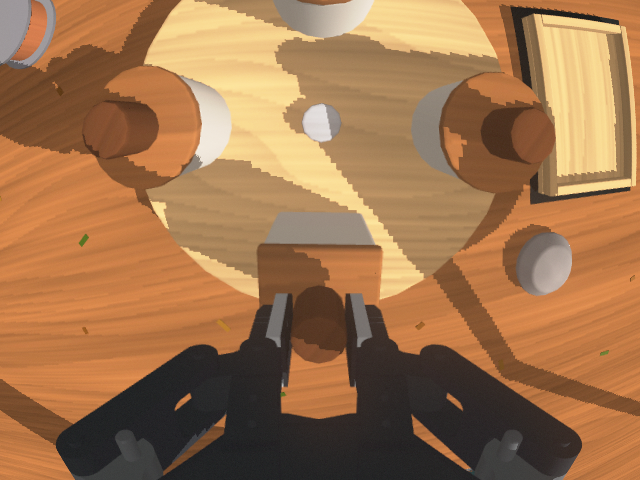

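>>> {"op": "servo_tool", "data": {
  "targets": "0 0 -0.02 -4 2 0 15; 0 0 -0.06 0.2 5 0 15; 0 0 -0.08 0.3 6.8 0 15; 0 0 -0.08 0.3 6.8 0 15; 0 0 -0.08 0.3 6.8 0 15"
}}

```text
time: 13.32
tool_pos: [0.4622, 0.0994, 0.1153]
tcp_rot: [-3.133, -0.225, -0.032]
wrist_force: [1.8, 0.8, -2.5]
width: 0.267
```

```bash
cat > arc.py <<'E'
import sys
from g import *
ax=np.array([.5422,.1095]);p=bot.read_state()["tool_pos"][:2]-ax
a=np.degrees(np.arctan2(p[1],p[0]))%360
C=R.from_rotvec(bot.read_state()["tcp_rot"]).as_matrix()
print("r %.4f ang %.1f toolyaw+180 %.1f"%(np.hypot(*p),a,np.degrees(np.arctan2(C[1,0],C[0,0]))+180), "q6",bot.read_state()["q"][5])
t=float(sys.argv[1]) if len(sys.argv)>1 else a
b=np.radians(t); go(ax[0]+.085*np.cos(b),ax[1]+.085*np.sin(b),.115,t-180)
E
python3 arc.py;python3 arc.py 267.2
```

```text
r 0.0807 ang 187.2 toolyaw+180 188.2 q6 1.5881071956476283
t 13.32 turn [ 0.001 -0.021  0.018] shift mm [-4.3 -0.1  0.2] pos [0.4622 0.0994 0.1153] F [ 1.8  0.8 -2.5] w 0.267
r 0.0807 ang 187.2 toolyaw+180 188.2 q6 1.5881071956476283
t 13.32 turn [ 0.015 -0.017 -1.379] shift mm [64.4 84.9  1.7] pos [0.4622 0.0994 0.1153] F [ 1.8  0.8 -2.5] w 0.267
```

>>> {"op": "servo_tool", "data": {
  "targets": "0 -0.01 -0.08 0.2 7 0 15; 0 0 -0.1 0.3 8.2 0 15; 0 0 -0.1 0.3 8.2 0 15; 0 0 -0.1 0.3 8.2 0 15; 0 0 -0.1 0.3 8.2 0 15; 0 0 -0.1 0.3 8.2 0 15"
}}

```text
time: 13.82
tool_pos: [0.4821, 0.0557, 0.1152]
tcp_rot: [2.921, 1.155, 0.02]
wrist_force: [1.6, 0.8, -3.2]
width: 0.265
```

```bash
python3 arc.py;python3 - <<'E'
from h import *
cam("wrist","w15")
E
```

```text
r 0.0807 ang 221.9 toolyaw+180 223.2 q6 0.8768720687443453
t 13.82 turn [ 0.005 -0.012  0.022] shift mm [-4.3 -0.1  0.2] pos [0.4821 0.0557 0.1152] F [ 1.6  0.8 -3.2] w 0.265
```

View pics/w15.png

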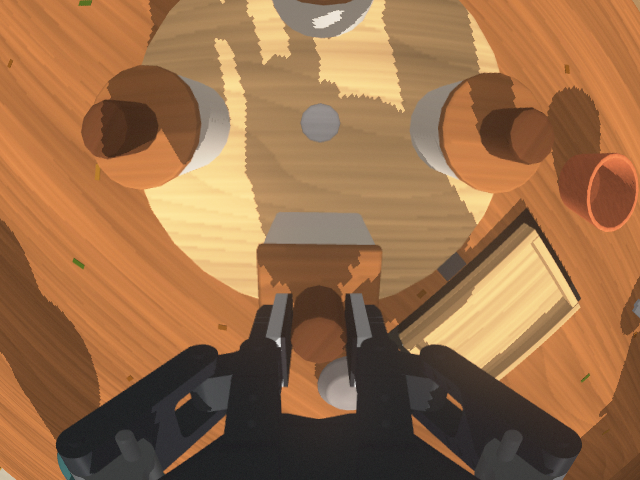

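>>> {"op": "servo_tool", "data": {
  "targets": "0 0 -0.1 0.3 8.2 0 15; 0 0 -0.1 0.3 8.2 0 15; 0 0 -0.1 0.3 8.2 0 15; 0 0 -0.1 0.3 8.2 0 15; 0 0 -0.1 0.3 8.2 0 15; 0 0 -0.1 0.3 8.2 0 15; 0 0 -0.08 0.3 6.5 0 15; 0 0 0 0 0 0 15"
}}

```text
time: 14.53
tool_pos: [0.5327, 0.0298, 0.1152]
tcp_rot: [2.335, 2.098, 0.021]
wrist_force: [0.0, -0.4, 1.6]
width: 0.269
```

```bash
python3 arc.py; python3 arc.py 267.2; python3 - <<'E'
from h import *
cam("wrist","w16");cam("scene","s16");cam("side","d16")
E
```

```text
r 0.0803 ang 263.2 toolyaw+180 263.9 q6 0.10691559687042859
t 14.53 turn [ 0.011 -0.009  0.011] shift mm [-4.7 -0.1  0.2] pos [0.5327 0.0298 0.1152] F [ 0.  -0.4  1.6] w 0.269
r 0.0803 ang 263.2 toolyaw+180 263.9 q6 0.10691559687042859
t 14.53 turn [ 0.011 -0.008 -0.058] shift mm [-4.6  5.8  0.2] pos [0.5327 0.0298 0.1152] F [ 0.  -0.4  1.6] w 0.269
```

View pics/w16.png

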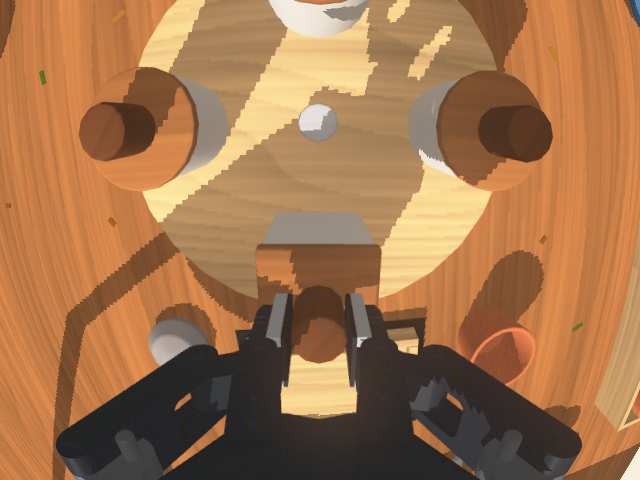

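View pics/d16.png

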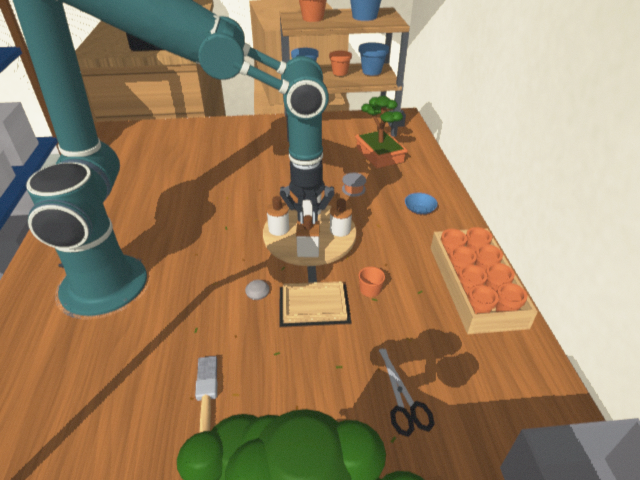

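View pics/s16.png

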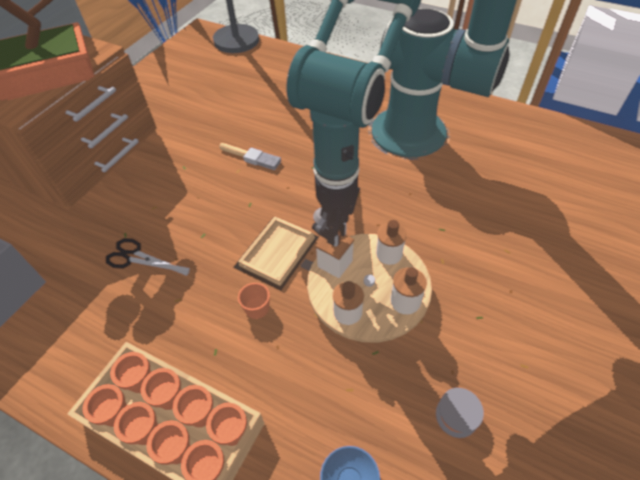

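```bash
python3 - <<'E'
from car import *
w=load("w16")
x,r=car([(w,[1,3],[(532,133),(102,131)])],[.543,.11,4.6]);print(x,np.degrees(x[2])%360);print(r)
x,r=car([(w,[0,1,3],[(320,340),(532,133),(102,131)])],[.543,.11,4.6]);print(x,np.degrees(x[2])%360);print(r)
print("sq",x[:2]+.085*np.array([np.cos(x[2]),np.sin(x[2])]),"hub",unproj(w,[(318,122)],.056))
E
```

```text
[0.5405 0.1104 4.5996] 263.5390931366147
[[-0.0047  0.0005]
 [ 0.0047 -0.0005]]
[0.5408 0.1107 4.6032] 263.7435466568621
[[ 0.0006  0.0006]
 [-0.0051 -0.0001]
 [ 0.0044 -0.0005]]
sq [0.5315 0.0263] hub [[0.5414 0.1103 0.056 ]]
```

>>> {"op": "servo_tool", "data": {
  "targets": "0 0 -0.062 0.2 5.2 0 15; 0 0 0 0 0 0 15; 0 0 0 0 0 0 15; 0 0 0 0 0 0 15"
}}

```text
time: 15.02
tool_pos: [0.5359, 0.0295, 0.1152]
tcp_rot: [2.279, 2.157, 0.02]
wrist_force: [3.7, -0.4, -2.0]
width: 0.262
```

```bash
python3 arc.py; python3 arc.py 267.2; python3 - <<'E'
from h import *
cam("wrist","w17");cam("side","d17")
E
```

```text
r 0.0803 ang 265.5 toolyaw+180 266.9 q6 0.05537007867451257
t 15.02 turn [ 0.011 -0.007  0.024] shift mm [-4.7 -0.1  0.2] pos [0.5359 0.0295 0.1152] F [ 3.7 -0.4 -2. ] w 0.262
r 0.0803 ang 265.5 toolyaw+180 266.9 q6 0.05537007867451257
t 15.02 turn [ 0.011 -0.007 -0.006] shift mm [-4.7  2.4  0.2] pos [0.5359 0.0295 0.1152] F [ 3.7 -0.4 -2. ] w 0.262
```

View pics/w17.png

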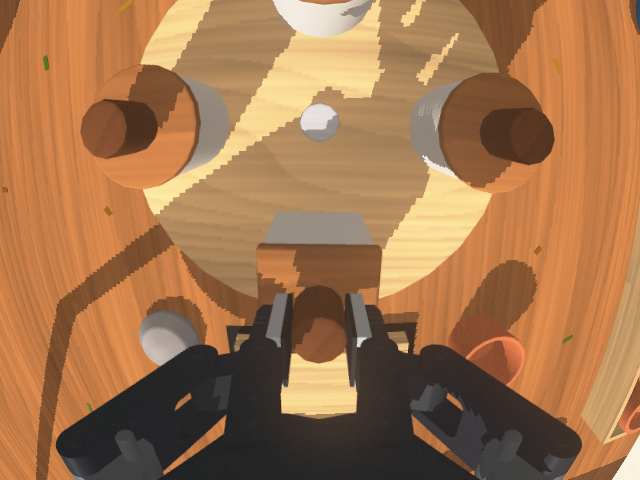

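```bash
python3 - <<'E'
import cv2
a=cv2.imread("pics/d17.png")[190:340,230:400];cv2.imwrite("pics/c17.png",cv2.resize(a,(680,600),interpolation=cv2.INTER_CUBIC))
E
```

```text
(no output)
```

View pics/c17.png

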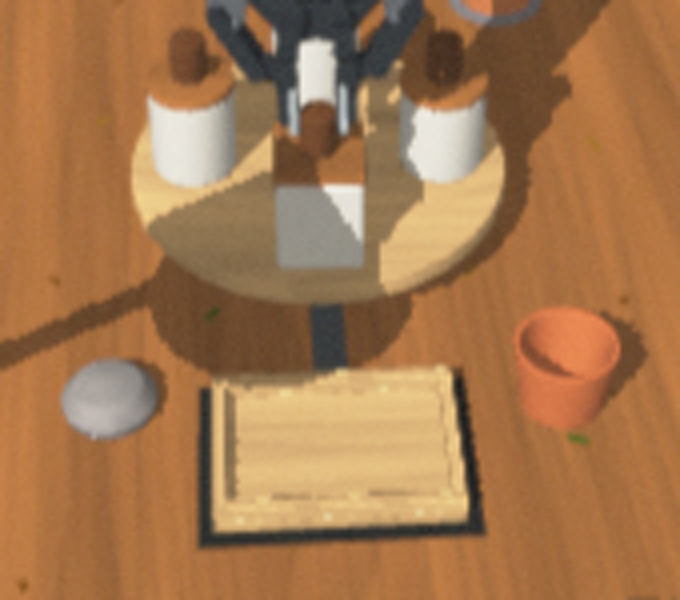

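>>> {"op": "servo_tool", "data": {
  "targets": "0 0 -0.01 0.1 2.5 0 15; 0 0 0 0 0 0 15; 0 0 0 0 0 0 15; 0 0 0 0 0 0 15; 0 0 0 0 0 0 15; 0 0 0 0 0 0 15"
}}

```text
time: 15.62
tool_pos: [0.5372, 0.0294, 0.1152]
tcp_rot: [2.269, 2.17, 0.017]
wrist_force: [1.6, -1.0, -0.7]
width: 0.265
```

```bash
python3 arc.py; python3 - <<'E'
from car import *
w=cam("wrist","w18");d=cam("side","d18");cam("scene","s18")
print(bot.read_state()["joint_vel"].round(4),bot.read_state()["time"])
print("side sq knob top (prev)",unproj(load("d17"),[(230+318/4,190+112/4)],.156))
cv2.imwrite("pics/c18.png",cv2.resize(d["img"][190:340,230:400],(680,600),interpolation=cv2.INTER_CUBIC)[:,:,::-1])
E
```

```text
r 0.0803 ang 266.4 toolyaw+180 267.5 q6 0.045083271746850756
t 15.62 turn [ 0.009 -0.007  0.018] shift mm [-4.7 -0.1  0.2] pos [0.5372 0.0294 0.1152] F [ 1.6 -1.  -0.7] w 0.265
[-0.0001  0.0022  0.0017  0.0009 -0.0006  0.0004] 15.7667
side sq knob top (prev) [[0.5374 0.0194 0.156 ]]
```

View pics/c18.png

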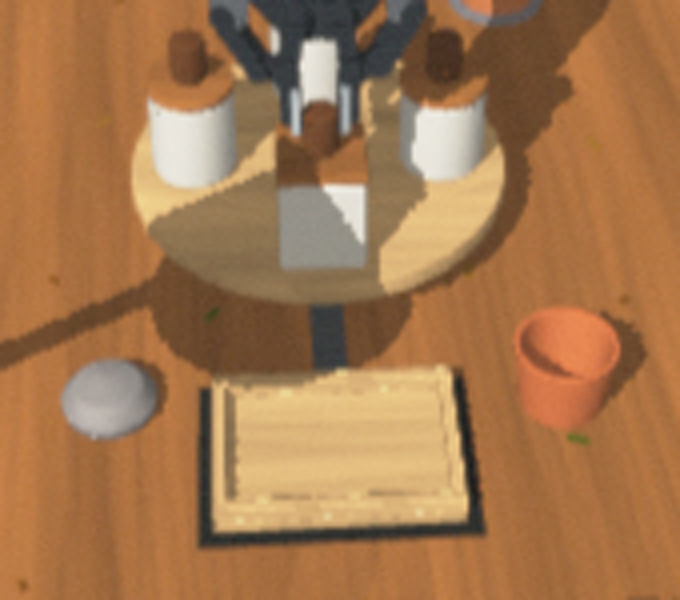

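View pics/w18.png

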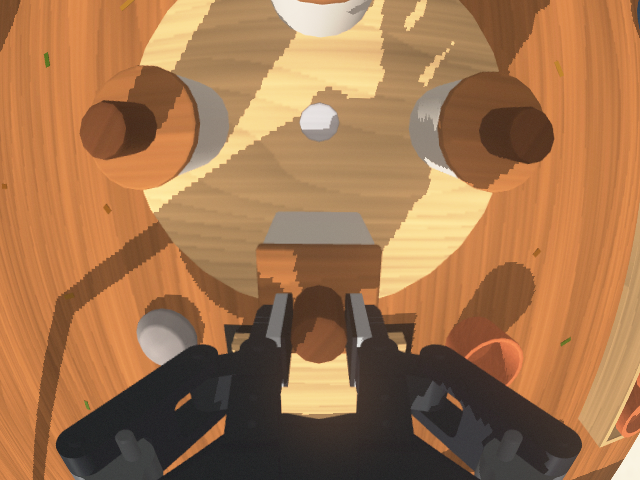

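```bash
python3 -c "
from workcell import finish_job,bot
print(finish_job())"
```

```text
the job is handed in; nothing more can be done
None
```

I slid the tray onto the mat and let go of it. I then turned the carousel about 98° by the square jar's knob until that jar stood over the tongue. I handed the job in at about 15.8 s with the knob still gripped; no verdict came back.

**Last checks**
- **Tray:** fitted from the wrist camera after release, its centre is about 2 mm from the mat's and its angle is off by about 0.5°. It still looked the same in the last side picture.
- **Square jar:** the knob is about 1–3 mm from the front spot by the gripper pose. That is at best as accurate as my axis estimate, which varied by a few mm between pictures.
- **Grip:** the fingers are stopped on the knob at about 22.5 mm opening with 30 N set, and the arm was nearly still (joints under 0.003 rad/s).
- **Bystanders:** in the pictures the bystanders look unmoved, but I did not measure them.

**What disagreed**
- **Fingertip height:** the real fingertips sit about 20–25 mm behind the reported TCP. Because of this, my first two tries to pinch the tray wall closed on empty air just above it. They did not move the tray, and the third try held.
- **Knob off-centre in the grip:** the grasp point sits about 4–5 mm closer to the axis than the knob's centre. With the height difference, that puts it nominally about 8 mm from the knob's centre, against the 30 mm limit.

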